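# Sweep colour filters through the gate into the loading slot

### The arm

A 6-joint arm with a two-finger parallel gripper is mounted at the origin on a cart in front of the work surface, level with it; the furniture and walls round the work are solid. World frame = base frame: x ahead of the robot, y to its left, z up, the work surface at z = 0. Lengths are in mm, angles in degrees, forces in N, time in s.
With the tool pointing down it reaches from about 350 to 850 mm from the base axis. Payload 8.1 kg.
Tool frame: the origin (TCP) lies on the centre line of the jaws, within the pads' length; the fingertips stand 11 mm ahead of it and the grasp point (between the pads) lies 8 mm behind it; z points along the fingers, y is the direction in which the jaws open and shut (so a half turn about z gives the same grasp; the last joint's range is limited). The gripper opens to 85 mm and grips with 20 to 120 N. Pads are 22 mm wide; open, the fingers measure 114 mm over their backs; the gripper's body (76 mm by 85 mm) begins 54 mm behind the grasp point. The pads swing forward as they close: fully open they stand 13 mm farther back than shut.
Start: joints at [-77.086, 7.471, 85.268, -0, 87.261, -4.893], TCP at [183.512, -571.252, 218.992] pointing down, gripper open.
Joint ranges: [-169.43, 169.43], [-51.17, 129.36], [1.28, 143.12], [-76.62, 256.62], [0, 156.53], [-152.29, 152.29]. Speed limits (degrees/s): [136.94, 136.94, 159.86, 180, 180, 180].

### API

Orientations are given as [roll, pitch, yaw] about the fixed x, y, z axes, in that order (R = Rz(yaw) Ry(pitch) Rx(roll)).
In Python, from bench import telemetry, viewer, r gives the robot as it stands.
- The arm moves only by the shell command python3 -m inch 'ROWS' [FORCE]. ROWS is JSON, a list of rows, each a list of 3 entries, a list of its own where there are three numbers: the shift along the tool's x, y, z in cm, then the turn, a rotation vector about the tool's x, y, z in rad, then the opening, from 0 (shut) to 1 (fully open). A call has 1 to 20 rows; each row is the pose to reach, as a shift and turn from the pose commanded when the call began, along the tool's axes at that moment; what a row does not reach only later rows make up. A row lasts 1/10 s, in which the tool goes at most 50 mm and 8.59 degrees, less where a joint would pass 70% of its speed; a pose out of reach is approached as far as the arm can. A call with a gripper value outside its range is refused whole. The fingers move at their own pace and stop on an object; FORCE is the grip in N (left out, the last holds). Time passes only in rows, so rows that repeat a pose let the fingers close. It gives the time, the measured TCP pose, the force and the opening at its end, in the units of the state.
- telemetry.sense(): the state, without advancing time (a new reading comes with each control period).
- viewer.snapshot(name): name is "side" or "top" or "wrist"; returns the picture (400x640x3 uint8, red, green, blue); there is no depth.
- viewer.camera_model(name): a dict with "fx", "fy", "cx", "cy" (pixels), "cam_to_world" (4x4, takes a point from camera to world coordinates); the wrist camera has in their place "mount" (4x4, takes a point from camera to tool coordinates, whose origin is the TCP and whose axes are the flange's). Camera axes: x right, y down, z forward; pixel columns grow to the right and rows downward; lengths in mm; the calibration is good to about 2 mm. A picture is of the moment at which its call begins: read the wrist's pose just before it. camera_model takes no time and is no camera call.
- r.hand_in(): hands the job in, once; it reports no verdict.
The state is a dict: "time": time; "joint_pos": joint angles; "qd": joint speeds; "joint_efforts": joint torques, N m; "tool_pos": TCP position; "tcp_rot": TCP orientation; "ft_force": force on the tool from outside, world axes, zero at the start; "wrist_torque": the same for the moment, N m; "finger_gap": finger opening in mm.
Only numpy, scipy, OpenCV 4.12 (cv2) and the standard library are available. Lean on these libraries where they do the work, as an engineer would, in place of code of your own. Each camera call takes 0.05 s, during which the arm holds its last target.

### The job

Load the three round filters into the narrow slot of the loading tray: with the fingertips, sweep them one at a time through the gate, the red one first, then the green, then the blue, each wholly past the gate before the next, so that they end up lying flat in a row in the slot with red at the far end and all of blue inside. Only slide the filters gently along the tray; do not pinch, lift or carry them, and leave the timer, the calculator and the small carton beside the tray where they are.

Things in the scene. Friction and masses are not known exactly. Their poses are not given: they have to be found in the camera images.
- tray: tray with a pale grey floor and darker grey walls, screwed to the bench. Origin on the bench under the middle of the gate; +y points from the open tray through the gate along the slot, +x across, z up. Floor level, 5 mm above the bench; walls 6 mm thick, tops 14 mm above the floor. The open tray inside spans x = -108 to 108, y = -180 to 0 mm. A filter is wholly through the gate when its centre is at y = 15 mm or more.
- gate (a point): middle of the gate at floor height (tray x = 0, y = 0), axes as the tray's: a 40 mm gap (x = -20 to 20 mm) in the front wall, so filters pass it only singly. On the tray side two 45-degree guides as high as the walls flare from its edges (x = +-20, y = 0) to x = +-42, y = -22 mm.
- slot_end (a point): middle of the slot's closed far end at floor height (tray x = 0, y = 110 mm). The slot is 40 mm wide and straight from the gate to here, its floor level with the tray's; three filters fit in a row with 20 mm to spare, and each one pushed in shoves those before it along.
- red_filter: loose red optical filter: flat round disc, diameter 30 mm, 10 mm thick, red face in a metal rim with a black band, about 25 g; origin at the centre of its underside, z up. Starts flat on the tray floor, 35 mm or more from every wall, its centre 80 to 125 mm before the gate; the three start side by side in any order, about 50 mm apart across the tray.
- green_filter: loose green optical filter: flat round disc, diameter 30 mm, 10 mm thick, green face in a metal rim with a black band, about 25 g; origin at the centre of its underside, z up. Starts flat on the tray floor, 35 mm or more from every wall, its centre 80 to 125 mm before the gate; the three start side by side in any order, about 50 mm apart across the tray.
- blue_filter: loose blue optical filter: flat round disc, diameter 30 mm, 10 mm thick, blue face in a metal rim with a black band, about 25 g; origin at the centre of its underside, z up. Starts flat on the tray floor, 35 mm or more from every wall, its centre 80 to 125 mm before the gate; the three start side by side in any order, about 50 mm apart across the tray.
- timer: white bench timer with two buttons, 52 x 66 x 24 mm. Loose bystander beside the tray, not to be moved; origin at the centre of its underside.
- calculator: dark grey pocket calculator lying flat, 125 x 66 x 14 mm. Loose bystander beside the tray, not to be moved; origin at the centre of its underside.
- filter_box: small black and white carton lying flat, 90 x 60 x 26 mm. Loose bystander beside the tray, not to be moved; origin at the centre of its underside.

How it is judged (in metres and radians):
On the way, in this order (a step that is already met when the one before it is completed fails the run):
1. red is through the gate, in the slot, with green and blue still in the tray (y of red_filter in the frame of tray between 0.012 and 0.1 m and x of red_filter in the frame of tray between -0.013 and 0.013 m and z of red_filter in the frame of tray below 0.009 m and y of each of green_filter, blue_filter in the frame of tray below 0 m), for 0.2 s.
2. green has followed red into the slot, with blue still in the tray (y of red_filter in the frame of tray between 0.012 and 0.1 m and x of red_filter in the frame of tray between -0.013 and 0.013 m and z of each of red_filter, green_filter in the frame of tray below 0.009 m and y of green_filter in the frame of tray between 0.012 and 0.1 m and x of green_filter in the frame of tray between -0.013 and 0.013 m and y of blue_filter in the frame of tray below 0 m), for 0.2 s.
3. blue has followed green into the slot (y of red_filter in the frame of tray between 0.012 and 0.1 m and x of red_filter in the frame of tray between -0.013 and 0.013 m and z of each of red_filter, green_filter, blue_filter in the frame of tray below 0.009 m and y of green_filter in the frame of tray between 0.012 and 0.1 m and x of green_filter in the frame of tray between -0.013 and 0.013 m and y of blue_filter in the frame of tray between 0.012 and 0.1 m and x of blue_filter in the frame of tray between -0.013 and 0.013 m), for 0.2 s.
At the end, for the whole second after the job is handed in: All three filters lie flat and at rest on the slot floor, red at the far end, green in the middle, blue nearest the gate; the centre of blue is at least 12 mm past the gate (centres past the gate: red 64 to 100 mm, green 36 to 71 mm, blue 12 to 43 mm) (x of red_filter in the frame of tray between -0.013 and 0.013 m and z of each of red_filter, green_filter, blue_filter in the frame of tray below 0.009 m and y of red_filter in the frame of tray between 0.064 and 0.1 m and linear speed of each of red_filter, green_filter, blue_filter below 0.01 m/s and angle between each of red_filter, green_filter, blue_filter's own z axis and vertical below 0.15 rad and x of green_filter in the frame of tray between -0.013 and 0.013 m and y of green_filter in the frame of tray between 0.036 and 0.071 m and x of blue_filter in the frame of tray between -0.013 and 0.013 m and y of blue_filter in the frame of tray between 0.012 and 0.043 m); the robot touches nothing.
It fails at once if a filter is lifted off the floor or tipped on edge (z of any of red_filter, green_filter, blue_filter in the frame of tray above 0.014 m or angle between any of red_filter, green_filter, blue_filter's own z axis and vertical above 0.6 rad).
It fails at once if a filter is pinched or pressed hard (the fingers bear on it with over 15 N) (contact force between the fingers and red_filter above 15 N or contact force between the fingers and green_filter above 15 N or contact force between the fingers and blue_filter above 15 N).
It fails at once if the timer is moved (distance of timer from where it was at the start of the episode above 0.015 m).
It fails at once if the calculator is moved (distance of calculator from where it was at the start of the episode above 0.015 m).
It fails at once if the small carton is moved (distance of filter_box from where it was at the start of the episode above 0.015 m).
It also fails if it takes over 64 s, if anything falls off the work surface, if the arm or the gripper's body presses on something with over 40 N, if the wrist force passes 120 N, or if a joint passes its speed limit or range.

## Working session

There is one attempt and no reset: what is moved stays moved. The work goes in short steps, Python scripts to look and compute and a shell command to move; the robot and the scene stay as the last step left them, time stands still between calls to the robot, and variables do not carry over. Pictures are saved under pics/ and viewed, and the job is handed in when it is done.

```bash
mkdir -p pics; ls
python3 - <<'E'
from bench import telemetry, viewer, r
import cv2
s=telemetry.sense(); print(s)
for n in ["top","side"]:
    im=viewer.snapshot(n); cv2.imwrite(f"pics/{n}0.png",im[:,:,::-1])
    print(n,viewer.camera_model(n))
print(viewer.camera_model("wrist"))
E
```

```text
pics
{'time': 0.0, 'joint_pos': array([-7.70872207e+01,  7.51526147e+00,  8.53319224e+01, -1.27541712e-03,
        8.72626619e+01, -4.89459326e+00]), 'qd': array([-0.1192206 ,  0.00587909, -0.08886024, -0.0318293 ,  0.0506103 ,
        0.13966407]), 'joint_efforts': array([-1.77616850e-03, -5.69403255e+01, -5.00556242e+01, -4.39940886e-04,
        1.47786172e-02,  5.89993078e-05]), 'tool_pos': array([ 183.35381554, -570.66652688,  217.91754476]), 'tcp_rot': array([-1.79890446e+02, -8.10315911e-03,  1.78074269e+01]), 'ft_force': array([-0.24426751,  0.52379136, -0.5539088 ]), 'wrist_torque': array([0.00875454, 0.02831037, 0.02363528]), 'finger_gap': 85.14376963627483}
top {'fx': 458.9787600194487, 'fy': 458.9787600194487, 'cx': 317.99999737453953, 'cy': 204.44934924571496, 'cam_to_world': array([[-2.72693085e-02, -9.89088416e-01,  1.44777381e-01,
         3.85691929e+02],
       [-9.99585927e-01,  2.83113836e-02,  5.14199488e-03,
        -2.56163155e+01],
       [-9.18473554e-03, -1.44577214e-01, -9.89450893e-01,
         1.24866690e+03],
       [ 0.00000000e+00,  0.00000000e+00,  0.0
[... 261 characters left out ...]
6.79709726e-01,  5.92241805e-01, -4.32717382e-01,
         5.55510978e+02],
       [ 8.35584873e-03, -5.96164142e-01, -8.02819093e-01,
         1.08131908e+03],
       [ 0.00000000e+00,  0.00000000e+00,  0.00000000e+00,
         1.00000000e+00]])}
{'fx': 292.1928031889355, 'fy': 292.1928031889355, 'cx': 314.6831295297142, 'cy': 197.69869626573245, 'mount': array([[-6.33288710e-05, -9.49849450e-01, -3.12707560e-01,
         7.85490438e+01],
       [ 9.99999961e-01,  2.53116213e-05, -2.79401938e-04,
         2.04097993e-01],
       [ 2.73304912e-04, -3.12707565e-01,  9.49849411e-01,
        -1.55266367e+02],
       [ 0.00000000e+00,  0.00000000e+00,  0.00000000e+00,
         1.00000000e+00]])}
```

View pics/top0.png

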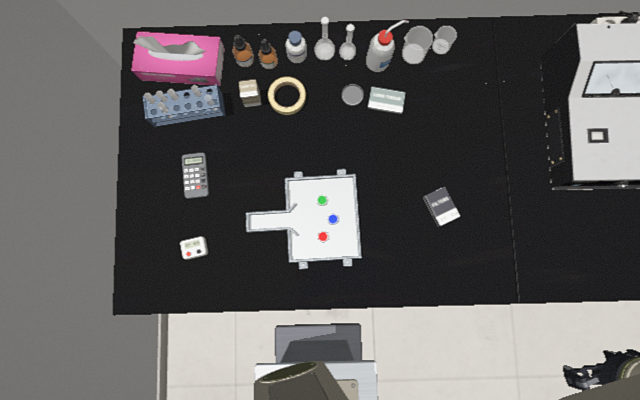

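View pics/side0.png

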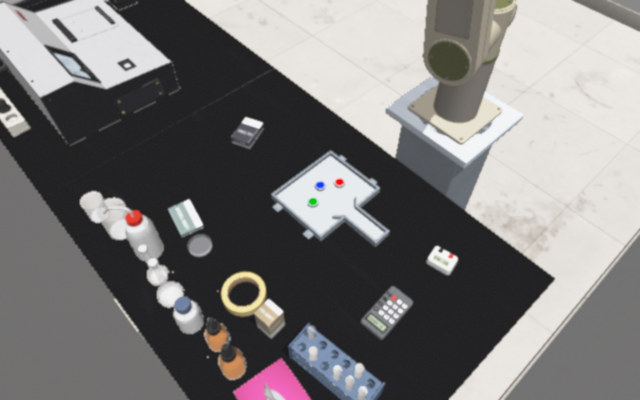

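Top view: the tray's slot points left (world +y), and the gate is near (291,221). Green is at (322,200), blue at (333,219), red at (323,237). The carton (442,207), timer (194,248) and calculator (195,175) are all clear of the tray. Next I'll measure on an enlarged crop.

Run:
```python
import cv2
im=cv2.imread("pics/top0.png")[160:275,235:370]
cv2.imwrite("pics/crop0.png",cv2.resize(im,None,fx=5.5,fy=5,interpolation=cv2.INTER_CUBIC))
im=cv2.imread("pics/side0.png")[145:250,265:395]
cv2.imwrite("pics/crops0.png",cv2.resize(im,None,fx=5,fy=5,interpolation=cv2.INTER_CUBIC))
```

```text
(no output)
```

View pics/crop0.png

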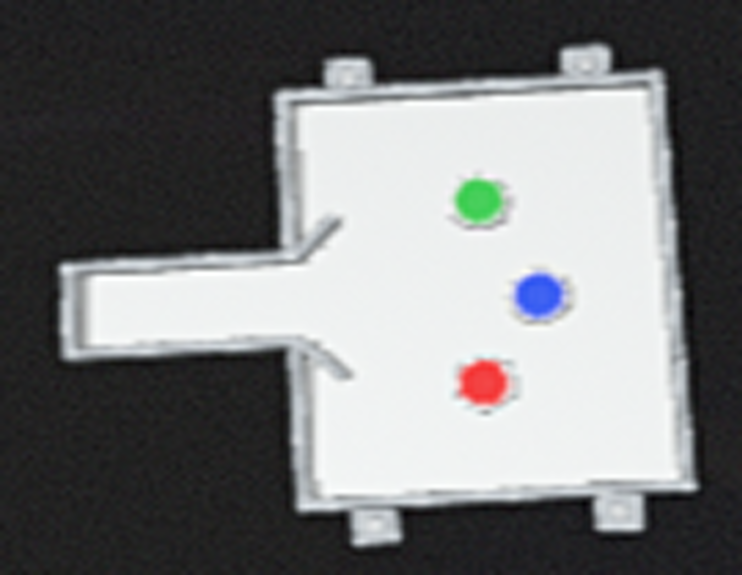

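View pics/crops0.png

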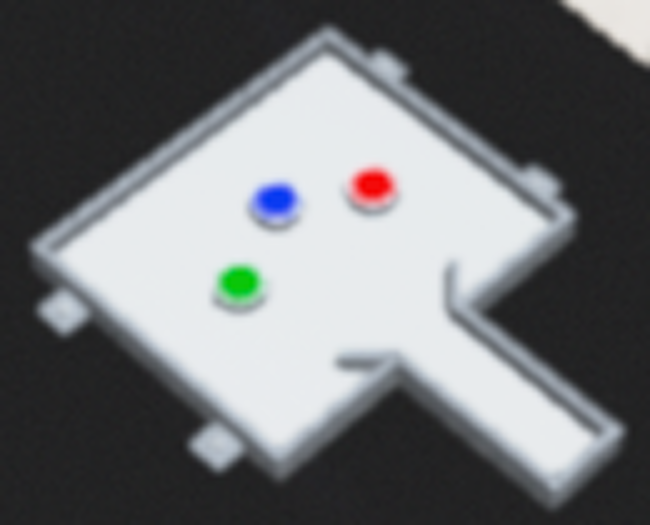

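```bash
cat > h.py <<'E'
import numpy as np, cv2
from scipy.optimize import least_squares
from bench import telemetry, viewer, r
def ray(n,uv,z,m=None):
    m=m or viewer.camera_model(n); T=np.array(m["cam_to_world"])
    d=np.array([(uv[0]-m["cx"])/m["fx"],(uv[1]-m["cy"])/m["fy"],1.])
    d=T[:3,:3]@d; o=T[:3,3]; return (o+d*(z-o[2])/d[2])[:2]
def blobs(im,mn=15):
    b=im.astype(int); R,G,B=b[...,0],b[...,1],b[...,2]; out={}
    for k,m in dict(red=(R-np.maximum(G,B)>70),green=(G-np.maximum(R,B)>60),blue=(B-np.maximum(R,G)>60)).items():
        n,l,s,c=cv2.connectedComponentsWithStats(m.astype(np.uint8))
        out[k]=[(c[i],s[i,4]) for i in range(1,n) if s[i,4]>=mn]
    return out
E
python3 - <<'E'
from h import *
tr=np.array([(114,6),(114,-186),(-114,-186),(-114,6),(26,116),(-26,116)],float)
px={"top":(np.array([(275,92),(662,70),(695,490),(300,512),(60,264),(66,360)])/[5.5,5]+[235,160]-.4),
"side":(np.array([(280,465),(32,247),(328,28),(575,212),(553,495),(623,432)])/5+[265,145]-.4)}
for n in px:
    w=np.array([ray(n,p,19) for p in px[n]])
    f=lambda p:((np.c_[tr[:,0]*np.cos(p[2])-tr[:,1]*np.sin(p[2]),tr[:,0]*np.sin(p[2])+tr[:,1]*np.cos(p[2])]+p[:2])-w).ravel()
    s=least_squares(f,[500,0,0]); p=s.x
    print(n,p[:2],np.degrees(p[2]),np.round(s.fun,1))
    im=cv2.imread(f"pics/{n}0.png")[:,:,::-1]
    c,q=np.cos(p[2]),np.sin(p[2])
    for k,v in blobs(im).items():
        for uv,a in v:
            if not(240<uv[0]<370 and 160<uv[1]<270): continue
            g=ray(n,uv,15); d=g-p[:2]; print(k,a,uv.round(1),g.round(1),"tray",np.round([c*d[0]+q*d[1],-q*d[0]+c*d[1]],1))
    for nm,uv in dict(timer=(194,248),calc=(195,175),box=(442,207)).items():
        if n=="top":print(nm,ray(n,uv,20).round())
E
```

```text
top [527.38123309  59.93452147] 1.9472901310832447 [-0.1 -0.2 -0.3  0.4  0.3 -0.2  0.1  0.3 -0.1 -0.6  0.1  0.3]
red 65 [322.4 236. ] [480.2 -28.7] tray [-50.2 -87. ]
green 55 [321.5 199.6] [579.3 -29.1] tray [ 48.8 -90.8]
blue 63 [332.6 218.6] [526.3 -57.5] tray [  -5.  -117.4]
timer [457. 316.]
calc [657. 315.]
box [ 549. -353.]
side [530.6944411   60.48401561] 1.8113530458018259 [-0.2 -1.3  0.7 -0.4  0.3  0.1  1.5  2.1 -2.1 -0.3 -0.2 -0.3]
red 51 [339.  181.9] [482.5 -29.5] tray [-51.  -88.4]
green 47 [312.6 201. ] [580.7 -30.1] tray [ 47.1 -92.1]
blue 55 [319.7 184.9] [529.2 -57.9] tray [  -5.2 -118.3]
```

```bash
cat >> h.py <<'E'
from scipy.spatial.transform import Rotation as Ro
TRAY=np.array([529.,60.2]); TY=1.9
def t2w(p):
    c,s=np.cos(np.radians(TY)),np.sin(np.radians(TY)); return TRAY+[c*p[0]-s*p[1],s*p[0]+c*p[1]]
def w2t(w):
    c,s=np.cos(np.radians(TY)),np.sin(np.radians(TY)); d=np.array(w[:2])-TRAY; return np.array([c*d[0]+s*d[1],-s*d[0]+c*d[1]])
def here():
    s=telemetry.sense(); p=np.array(s["tool_pos"]); 
    print("t",round(s["time"],2),"tray",w2t(p).round(1),"tipz",round(p[2]-11,1),"a",round(90+TY-s["tcp_rot"][2],1),"rpy",s["tcp_rot"].round(1),"gap",round(s["finger_gap"],1),"F",s["ft_force"].round(1)); return s
def go(x,y,a,tip):
    s=here(); p=np.array(s["tool_pos"]); R=Ro.from_euler("xyz",s["tcp_rot"],degrees=True)
    T=Ro.from_euler("xyz",[180,0,90+TY-a],degrees=True)
    d=R.inv().apply(np.r_[t2w((x,y)),tip+11]-p)
    print("shift cm",(d/10).round(2),"rot",(R.inv()*T).as_rotvec().round(3))
def look(tag):
    for n in("top","side"):
        im=viewer.snapshot(n); cv2.imwrite(f"pics/{n}{tag}.png",im[:,:,::-1])
        for k,v in blobs(im,8).items():
            for uv,a in v:
                if 225<uv[0]<400 and 150<uv[1]<270: print(n,k,a,"tray",w2t(ray(n,uv,15)).round(1))
E
python3 - <<'E'
from h import *
go(-77,-112,48,100)
E
```

```text
t 0.1 tray [-366.3 -619.1] tipz 207.0 a 74.1 rpy [-179.9   -0.    17.8] gap 85.6 F [-1.3  0.2 -0.4]
shift cm [ 41.72 -40.82  10.78] rot [-0.002 -0.001 -0.455]
```

```bash
python3 -m inch '[[[10,-10,0],[0,0,-0.1],0.19],[[20,-20,0],[0,0,-0.2],0.19],[[41.7,-40.8,10.8],[0,0,-0.455],0.19],[[41.7,-40.8,10.8],[0,0,-0.455],0.19],[[41.7,-40.8,10.8],[0,0,-0.455],0.19],[[41.7,-40.8,10.8],[0,0,-0.455],0.19],[[41.7,-40.8,10.8],[0,0,-0.455],0.19],[[41.7,-40.8,10.8],[0,0,-0.455],0.19],[[41.7,-40.8,10.8],[0,0,-0.455],0.19],[[41.7,-40.8,10.8],[0,0,-0.455],0.19],[[41.7,-40.8,10.8],[0,0,-0.455],0.19],[[41.7,-40.8,10.8],[0,0,-0.455],0.19],[[41.7,-40.8,10.8],[0,0,-0.455],0.19],[[41.7,-40.8,10.8],[0,0,-0.455],0.19],[[41.7,-40.8,10.8],[0,0,-0.455],0.19],[[41.7,-40.8,10.8],[0,0,-0.455],0.19]]' 20
python3 - <<'E'
from h import *
go(-77,-112,48,30)
im=viewer.snapshot("wrist"); cv2.imwrite("pics/w1.png",im[:,:,::-1])
E
```

```text
time: 1.7
tool_pos: [455.6, -56.5, 111.3]
tcp_rot: [180.0, -0.0, 43.8]
ft_force: [0.6, -0.6, 0.5]
finger_gap: 16.2
t 1.7 tray [ -77.2 -114.2] tipz 100.3 a 48.1 rpy [180.   -0.   43.8] gap 16.2 F [ 0.6 -0.6  0.5]
shift cm [ 0.16 -0.15  7.03] rot [ 0.001 -0.    -0.002]
```

View pics/w1.png

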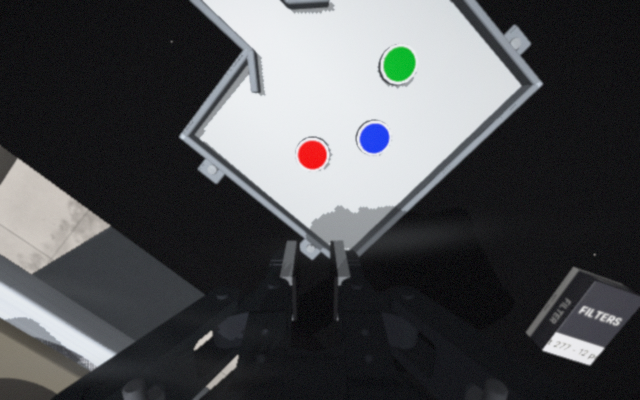

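Wrist view: red is at (313,154), dead ahead of the two pads (columns 290–345). Blue is at (374,138) and green at (399,64). Next I'll check the positions from this camera as well.

```bash
cat >> h.py <<'E'
def wm(s):
    m=dict(viewer.camera_model("wrist")); A=np.eye(4); A[:3,:3]=Ro.from_euler("xyz",s["tcp_rot"],degrees=True).as_matrix(); A[:3,3]=s["tool_pos"]
    m["cam_to_world"]=A@np.array(m["mount"]); return m
def wlook(tag,pts=()):
    s=here(); im=viewer.snapshot("wrist"); cv2.imwrite(f"pics/w{tag}.png",im[:,:,::-1]); m=wm(s)
    for k,v in blobs(im,30).items():
        for uv,a in v: print("w",k,a,uv.round(),"tray",w2t(ray("wrist",uv,15,m)).round(1))
    return m
E
python3 - <<'E'
from h import *
m=wlook("2")
for uv,z in [((250,50),19),((182,135),19),((540,84),19),((262,92),19)]: print(uv,w2t(ray("w",uv,z,m)).round(1))
E
```

```text
t 1.75 tray [ -77.2 -114.2] tipz 100.4 a 48.1 rpy [180.   -0.   43.8] gap 16.4 F [ 0.1  0.6 -0.1]
w red 675 [312. 155.] tray [-53.  -88.6]
w green 862 [399.  64.] tray [ 46.4 -91.9]
w blue 718 [374. 138.] tray [  -7.2 -118.4]
(250, 50) [-24.1   0.5]
(182, 135) [-112.5    3.3]
(540, 84) [ 109.8 -185.3]
(262, 92) [-41.6 -25.2]
```

```bash
sed -i 's/TRAY=np.array.*; TY/TRAY=np.array([528.3,59.7]); TY/' h.py
python3 -m inch '[[[0.1,0,3],[0,0,0],0.19],[[0.1,0,5],[0,0,0],0.19],[[0.1,0,7],[0,0,0],0.19],[[0.1,0,8],[0,0,0],0.19],[[0.1,0,8.5],[0,0,0],0.19],[[0.1,0,8.9],[0,0,0],0.19],[[0.1,0,8.9],[0,0,0],0.19]]'
python3 - <<'E'
from h import *
m=wlook("3")
look("3")
go(0,-72,48,10)
E
```

```text
time: 2.5
tool_pos: [456.8, -54.8, 22.3]
tcp_rot: [180.0, -0.0, 43.9]
ft_force: [1.0, 0.8, 0.4]
finger_gap: 16.2
t 2.5 tray [ -75.3 -112.1] tipz 11.3 a 48.0 rpy [180.   -0.   43.9] gap 16.2 F [1.  0.8 0.4]
w red 1477 [312. 184.] tray [-52.3 -88.1]
w green 2196 [449.  46.] tray [ 47.3 -91.4]
w blue 1623 [406. 160.] tray [  -6.4 -118. ]
top green 56 tray [ 47.9 -90.3]
side red 50 tray [-48.9 -87.5]
side green 47 tray [ 49.4 -91.5]
side blue 55 tray [  -3.  -117.5]
t 2.65 tray [ -74.9 -112. ] tipz 11.8 a 48.0 rpy [179.9  -0.   43.9] gap 16.3 F [-0.2 -0.1 -0.7]
shift cm [8.24 2.03 0.19] rot [ 0.001 -0.001 -0.   ]
```

View pics/w3.png

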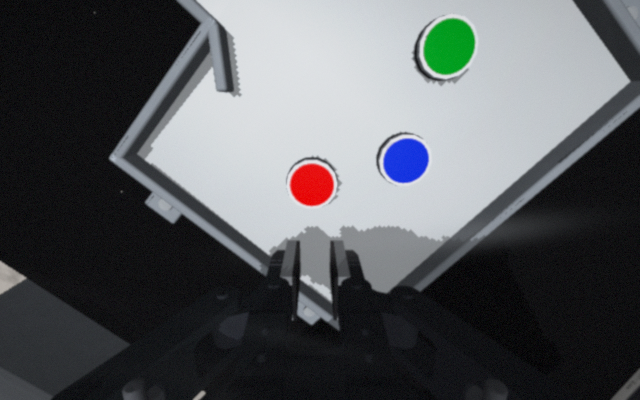

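```bash
python3 -m inch '[[[0.4,-0.1,0.2],[0,0,0],0.19],[[0.8,-0.2,0.2],[0,0,0],0.19],[[1.2,-0.3,0.2],[0,0,0],0.19],[[1.6,-0.3,0.2],[0,0,0],0.19],[[2.0,-0.3,0.2],[0,0,0],0.19],[[2.4,-0.3,0.2],[0,0,0],0.19],[[2.8,-0.3,0.2],[0,0,0],0.19],[[3.2,-0.3,0.2],[0,0,0],0.19],[[3.6,-0.3,0.2],[0,0,0],0.19],[[4.0,-0.3,0.2],[0,0,0],0.19]]'
python3 - <<'E'
from h import *
m=wlook("4")
E
```

```text
time: 3.65
tool_pos: [483.5, -24.5, 20.0]
tcp_rot: [-180.0, 0.0, 43.9]
ft_force: [-0.6, -0.4, 0.0]
finger_gap: 16.3
t 3.65 tray [-47.6 -82.6] tipz 9.0 a 48.0 rpy [-180.     0.    43.9] gap 16.3 F [-0.6 -0.4  0. ]
w red 991 [316. 249.] tray [-52.8 -87.3]
w green 1748 [446. 129.] tray [ 47.1 -91.4]
w blue 1286 [406. 228.] tray [  -6.3 -118. ]
```

View pics/w4.png

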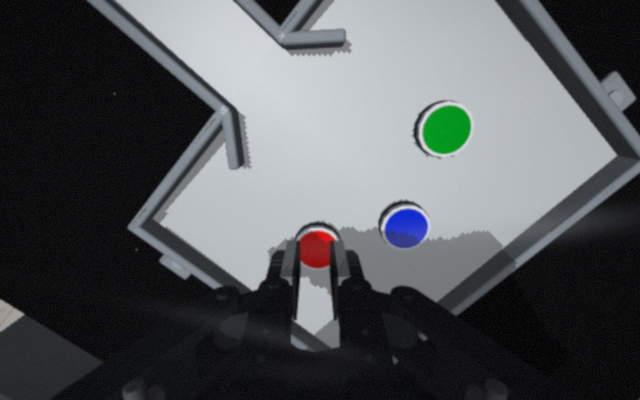

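Run:
```python
from h import *
M=np.array(viewer.camera_model("wrist")["mount"]); m=viewer.camera_model("wrist")
for p in [(11,8,11),(-11,8,11),(11,22,11),(11,8,-10),(-11,8,-10)]:
    c=np.linalg.inv(M)@np.r_[p,1]; print(p,(m["fx"]*c[0]/c[2]+m["cx"]).round(),(m["fy"]*c[1]/c[2]+m["cy"]).round())
look("4")
for n in("side","top"):
    im=cv2.imread(f"pics/{n}4.png"); x,y=(290,130) if n=="side" else (270,180)
    cv2.imwrite(f"pics/{n}4c.png",cv2.resize(im[y:y+100,x:x+110],None,fx=6,fy=6,interpolation=cv2.INTER_CUBIC))
```

```text
(11, 8, 11) 329.0 218.0
(-11, 8, 11) 328.0 250.0
(11, 22, 11) 352.0 218.0
(11, 8, -10) 331.0 232.0
(-11, 8, -10) 330.0 268.0
side red 41 tray [-49.2 -87.4]
side green 47 tray [ 49.4 -91.5]
side blue 55 tray [  -3.2 -117.8]
```

View pics/side4c.png

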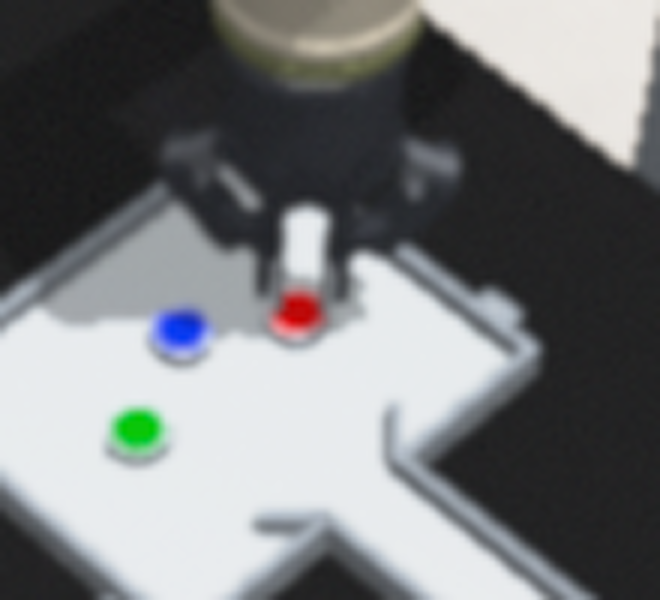

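Run:
```python
import cv2
im=cv2.imread("pics/w4.png")[200:330,240:400]
cv2.imwrite("pics/w4c.png",cv2.resize(im*1.0,None,fx=4,fy=4,interpolation=cv2.INTER_CUBIC).clip(0,100)*2.5)
```

```text
[ WARN:0@0.075] global loadsave.cpp:1063 imwrite_ Unsupported depth image for selected encoder is fallbacked to CV_8U.
```

View pics/w4c.png

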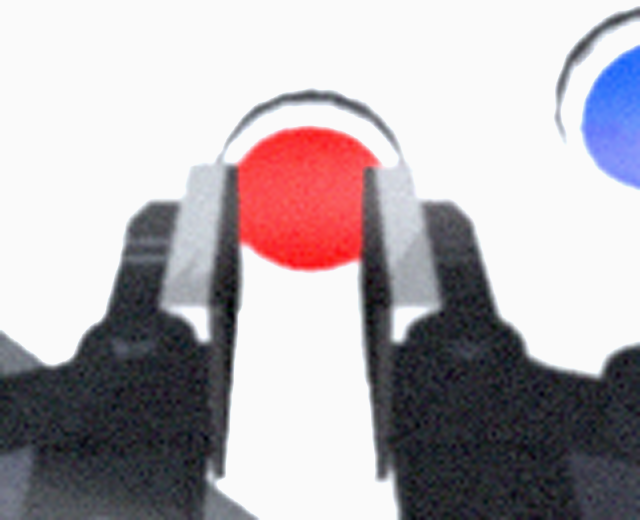

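Run:
```python
from h import *
s=here(); m=viewer.camera_model("side"); Ti=np.linalg.inv(m["cam_to_world"]); R=Ro.from_euler("xyz",s["tcp_rot"],degrees=True)
for y in(-15,15):
  for z in (11,0,-20):
    p=s["tool_pos"]+R.apply([11,y,z]); c=Ti@np.r_[p,1]; print(y,z,p.round(),[round(((m["fx"]*c[0]/c[2]+m["cx"])-290)*6),round((m["fy"]*c[1]/c[2]+m["cy"]-130)*6)])
```

```text
t 3.8 tray [-47.7 -82.7] tipz 9.0 a 48.0 rpy [-180.     0.    43.9] gap 16.3 F [-0.2 -0.2 -0. ]
-15 11 [481.  -6.   9.] [331, 347]
-15 0 [481.  -6.  20.] [332, 332]
-15 -20 [481.  -6.  40.] [334, 305]
15 11 [502. -28.   9.] [266, 344]
15 0 [502. -28.  20.] [267, 329]
15 -20 [502. -28.  40.] [268, 302]
```

View pics/top4c.png

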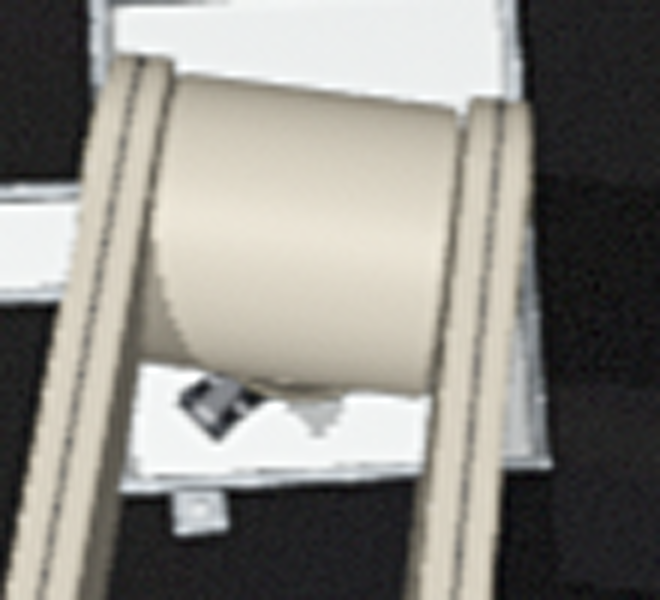

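The pads did not touch red. The wrist and side views agree: the visible fingertips are about 21 mm behind the TCP, not 11 mm ahead, so they're at z≈41. I'll back off behind red and go lower in checked steps.

```bash
python3 -m inch '[[[-2,0.1,0],[0,0,0],0.19],[[-4,0.3,0],[0,0,0],0.19],[[-4.2,0.3,0],[0,0,0],0.19],[[-4.2,0.3,1],[0,0,0],0.19],[[-4.2,0.3,1.5],[0,0,0],0.19],[[-4.2,0.3,1.5],[0,0,0],0.19]]'
python3 - <<'E'
from h import *
m=wlook("5");look("5")
im=cv2.imread("pics/w5.png")[150:330,220:420]
b=cv2.resize(im,None,fx=4,fy=3.3,interpolation=cv2.INTER_CUBIC)
cv2.imwrite("pics/w5c.png",cv2.convertScaleAbs(b,alpha=1.8))
im=cv2.imread("pics/side5.png")[130:230,290:400]
cv2.imwrite("pics/side5c.png",cv2.convertScaleAbs(cv2.resize(im,None,fx=6,fy=6,interpolation=cv2.INTER_CUBIC),alpha=1.5))
E
```

```text
time: 4.4
tool_pos: [454.3, -55.3, 3.6]
tcp_rot: [-179.9, 0.1, 43.9]
ft_force: [-0.8, 0.0, 0.7]
finger_gap: 16.6
t 4.4 tray [ -77.8 -112.5] tipz -7.4 a 48.0 rpy [-1.799e+02  1.000e-01  4.390e+01] gap 16.6 F [-0.8  0.   0.7]
w red 1859 [314. 190.] tray [-52.3 -88. ]
w green 2924 [472.  33.] tray [ 47.4 -91.3]
w blue 2045 [420. 163.] tray [  -6.3 -118. ]
top green 55 tray [ 48.  -90.5]
side red 50 tray [-48.9 -87.5]
side green 47 tray [ 49.4 -91.5]
side blue 55 tray [  -3.  -117.5]
```

View pics/w5c.png

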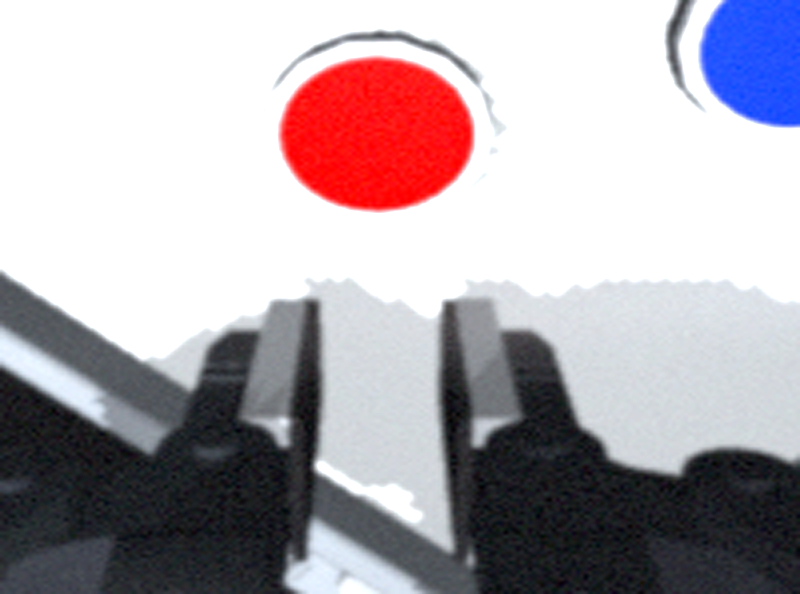

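View pics/side5c.png

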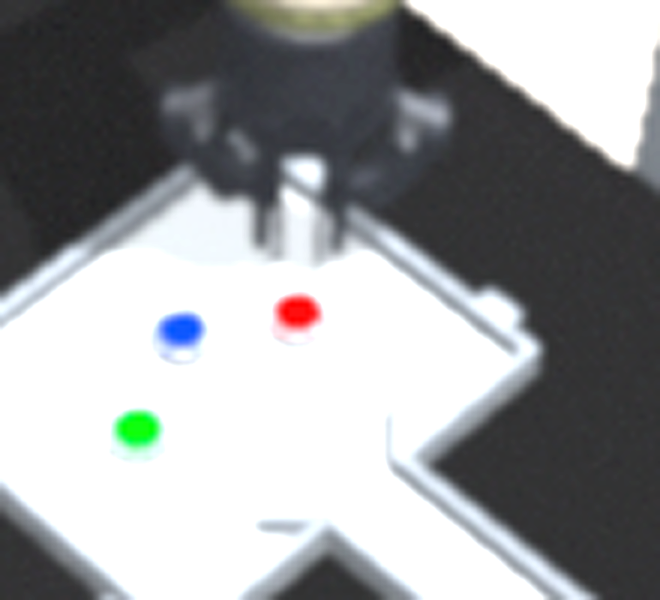

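```bash
python3 -m inch '[[[0.3,0,0.5],[0,0,0],0.19],[[0.3,0,1.0],[0,0,0],0.19],[[0.3,0,1.2],[0,0,0],0.19],[[0.3,0,1.3],[0,0,0],0.19],[[0.3,0,1.4],[0,0,0],0.19],[[0.3,0,1.4],[0,0,0],0.19]]'
python3 - <<'E'
from h import *
m=wlook("6")
im=cv2.imread("pics/w6.png")[150:330,220:420]
b=cv2.resize(im,None,fx=4,fy=3.3,interpolation=cv2.INTER_CUBIC)
cv2.imwrite("pics/w6c.png",cv2.convertScaleAbs(b,alpha=1.8))
E
```

```text
time: 5.15
tool_pos: [457.2, -53.7, -7.2]
tcp_rot: [-179.9, 0.0, 43.9]
ft_force: [-14.5, 3.8, 30.4]
finger_gap: 15.9
t 5.15 tray [ -74.9 -111. ] tipz -18.2 a 48.0 rpy [-179.9    0.    43.9] gap 15.9 F [-14.5   3.8  30.4]
w red 2072 [312. 203.] tray [-52.3 -88.1]
w green 3381 [482.  36.] tray [ 47.4 -91.4]
w blue 2293 [425. 175.] tray [  -6.4 -118. ]
```

View pics/w6c.png

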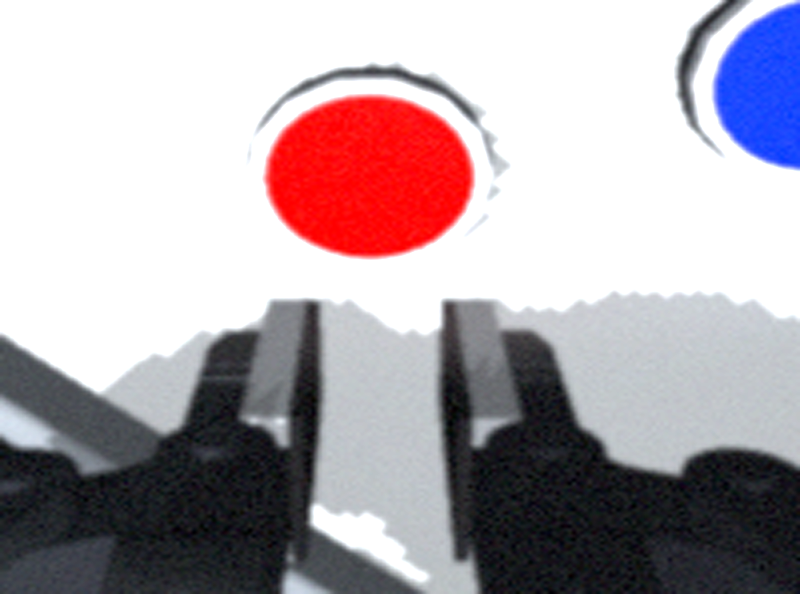

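```bash
python3 -c "
from h import *
s=telemetry.sense();print(s['wrist_torque'],s['ft_force'],s['tool_pos'])"
python3 -m inch '[[[0,0,-0.4],[0,0,0],0.19],[[0,0,-0.6],[0,0,0],0.19]]'
python3 - <<'E'
from h import *
look("7"); s=here(); print(s['wrist_torque'])
im=cv2.imread("pics/side7.png")[130:230,290:400]
cv2.imwrite("pics/side7c.png",cv2.convertScaleAbs(cv2.resize(im,None,fx=6,fy=6,interpolation=cv2.INTER_CUBIC),alpha=2))
E
```

```text
[0.63109604 2.43626296 0.02143705] [-14.85376554   3.97238306  29.54225743] [457.22906077 -53.70726174  -7.12607183]
time: 5.4
tool_pos: [457.4, -53.9, -2.8]
tcp_rot: [180.0, -0.0, 43.9]
ft_force: [0.2, 1.2, -1.1]
finger_gap: 16.1
top green 55 tray [ 48.  -90.5]
side red 51 tray [-48.7 -87.6]
side green 48 tray [ 49.4 -91.7]
side blue 55 tray [  -3.  -117.5]
t 5.5 tray [ -74.6 -111.2] tipz -13.9 a 48.0 rpy [180.   -0.   43.9] gap 16.1 F [ 0.6  0.4 -0.1]
[-0.01913432 -0.00897015 -0.00037943]
```

View pics/side7c.png

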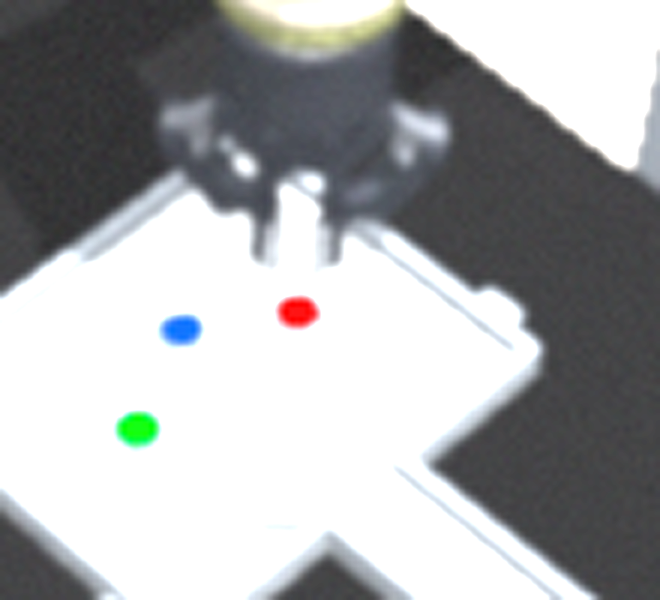

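The upward force began near TCP z = -7, which fits the fingertips touching the tray floor: tip ≈ TCP+12. TCP z ≈ -3 therefore leaves about 4 mm clearance. I'll push now and check early.

```bash
python3 -m inch '[[[0.4,-0.1,0],[0,0,0],0.19],[[0.8,-0.2,0],[0,0,0],0.19],[[1.2,-0.3,0],[0,0,0],0.19],[[1.6,-0.3,0],[0,0,0],0.19],[[2.0,-0.3,0],[0,0,0],0.19],[[2.4,-0.3,0],[0,0,0],0.19]]'
python3 - <<'E'
from h import *
m=wlook("8")
im=cv2.imread("pics/w8.png")[150:330,220:420]
b=cv2.resize(im,None,fx=4,fy=3.3,interpolation=cv2.INTER_CUBIC)
cv2.imwrite("pics/w8c.png",cv2.convertScaleAbs(b,alpha=1.8))
E
```

```text
time: 6.1
tool_pos: [472.7, -34.8, -3.0]
tcp_rot: [180.0, -0.0, 43.9]
ft_force: [-0.8, 0.5, -0.2]
finger_gap: 16.4
t 6.1 tray [-58.7 -92.6] tipz -14.0 a 48.0 rpy [180.   -0.   43.9] gap 16.4 F [-0.8  0.5 -0.2]
w red 1838 [315. 219.] tray [-42.8 -77.5]
w green 2622 [473.  99.] tray [ 47.4 -91.5]
w blue 1842 [422. 220.] tray [  -6.4 -118.1]
```

View pics/w8c.png

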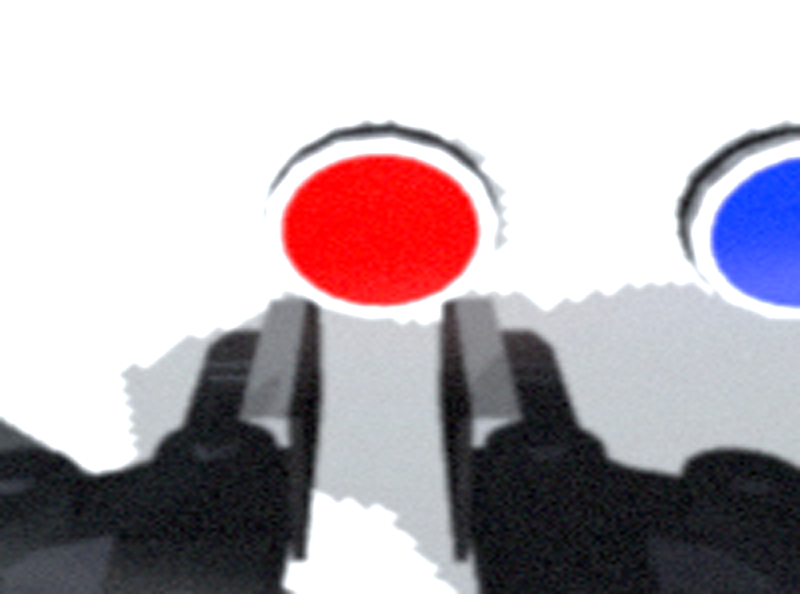

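Red is now cradled between the pads at (315,219) and moving with them, so I'll carry on to just before the gate.

```bash
python3 -m inch '[[[0.4,0,0],[0,0,0],0.19],[[0.8,0,0],[0,0,0],0.19],[[1.2,0,0],[0,0,0],0.19],[[1.6,0,0],[0,0,0],0.19],[[2.0,0,0],[0,0,0],0.19],[[2.4,0,0],[0,0,0],0.19],[[2.8,0,0],[0,0,0],0.19],[[3.2,0,0],[0,0,0],0.19],[[3.6,0,0],[0,0,0],0.19],[[4.0,0,0],[0,0,0],0.19],[[4.4,0.1,0],[0,0,0],0.19],[[4.8,0.1,0],[0,0,0],0.19],[[5.1,0.1,0],[0,0,0],0.19],[[5.4,0.1,0],[0,0,0],0.19]]'
python3 - <<'E'
from h import *
m=wlook("9")
E
```

```text
time: 7.55
tool_pos: [512.2, 1.8, -3.1]
tcp_rot: [-180.0, 0.0, 43.9]
ft_force: [-0.3, -1.0, 0.4]
finger_gap: 16.1
t 7.55 tray [-18.  -57.4] tipz -14.1 a 48.0 rpy [-180.     0.    43.9] gap 16.1 F [-0.3 -1.   0.4]
w red 1837 [315. 219.] tray [ -2.2 -42.2]
w green 1776 [453. 213.] tray [ 47.2 -91.5]
```

View pics/w9.png

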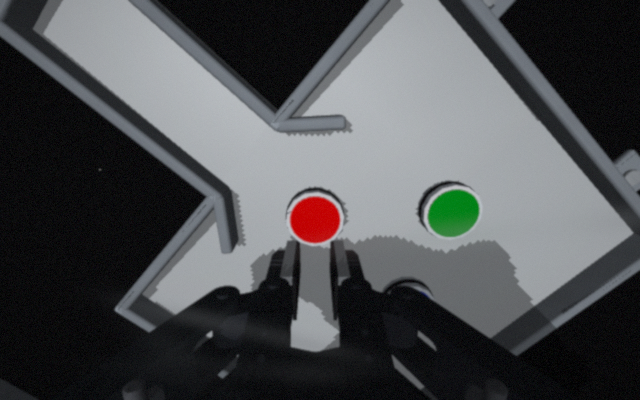

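Red sits in front of the gate. The guide tips are near (235,250) and (350,125). I'll use the gate features here to refine the tray centreline.

Run:
```python
from h import *
s=here();m=wm(s)
for k,uv in dict(guideR=(351,124),guideL=(234,250),slotRin=(278,126),slotLin=(216,197),Lout=(116,308)).items(): print(k,w2t(ray("w",uv,19,m)).round(1))
im=cv2.imread("pics/w9.png")[80:280,130:370]
cv2.imwrite("pics/w9c.png",cv2.convertScaleAbs(cv2.resize(im,None,fx=3.3,fy=3,interpolation=cv2.INTER_CUBIC),alpha=1.5))
```

```text
t 7.6 tray [-17.7 -57.1] tipz -13.9 a 48.0 rpy [180.   -0.   43.9] gap 16.2 F [0.7 0.9 0.2]
guideR [ 44.1 -22.4]
guideL [-40.7 -21.6]
slotRin [21.8  1.1]
slotLin [-23.7   2. ]
Lout [-112.5    5. ]
```

View pics/w9c.png

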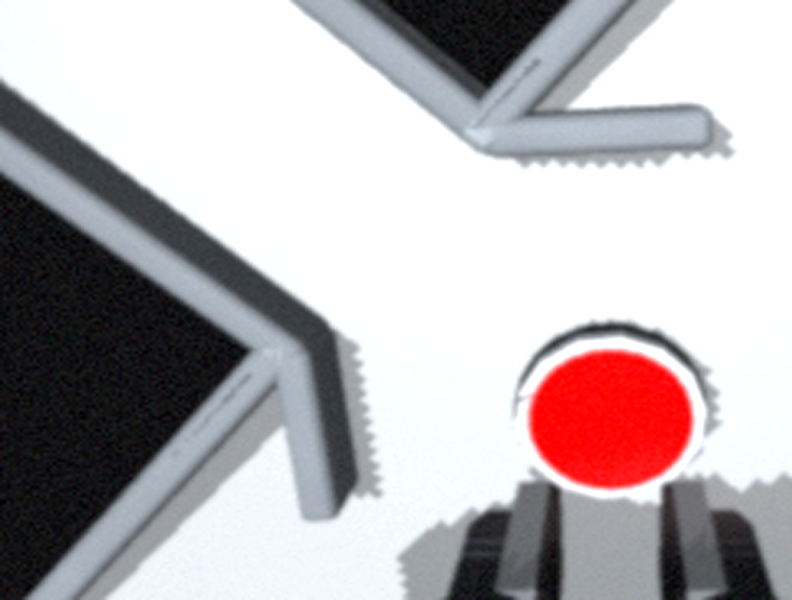

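```bash
python3 -m inch '[[[-0.5,0,0],[0,0,0],0.19],[[-1.0,0,0],[0,0,0],0.19],[[-1.0,0,-1],[0,0,0],0.19],[[-1.0,0,-2.2],[0,0,0],0.19],[[-1.0,0,-2.2],[0,0,0],0.19]]'
python3 - <<'E'
from h import *
go(-0.5,-74,0,11)
E
```

```text
time: 8.1
tool_pos: [507.0, -5.6, 21.9]
tcp_rot: [179.8, -0.2, 43.9]
ft_force: [0.2, -0.2, 0.5]
finger_gap: 16.3
t 8.1 tray [-23.5 -64.6] tipz 10.9 a 48.0 rpy [179.8  -0.2  43.9] gap 16.3 F [ 0.2 -0.2  0.5]
shift cm [ 1.08  2.24 -0.  ] rot [ 0.004 -0.001 -0.838]
```

```bash
python3 -m inch '[[[0.2,0.4,0],[0,0,-0.14],0.19],[[0.4,0.8,0],[0,0,-0.28],0.19],[[0.6,1.2,0],[0,0,-0.42],0.19],[[0.8,1.6,0],[0,0,-0.56],0.19],[[1,2,0],[0,0,-0.7],0.19],[[1.1,2.2,0],[0,0,-0.838],0.19],[[1.1,2.2,0],[0,0,-0.838],0.19],[[1.1,2.2,1.5],[0,0,-0.838],0.19],[[1.1,2.2,2.4],[0,0,-0.838],0.19],[[1.1,2.2,2.5],[0,0,-0.838],0.19]]'
python3 - <<'E'
from h import *
m=wlook("10")
E
```

```text
time: 9.1
tool_pos: [527.7, -13.5, -7.0]
tcp_rot: [-180.0, -0.0, 91.8]
ft_force: [-3.1, 0.4, 9.6]
finger_gap: 16.1
t 9.1 tray [ -3.1 -73.1] tipz -18.0 a 0.1 rpy [-180.    -0.    91.8] gap 16.1 F [-3.1  0.4  9.6]
w red 2039 [320. 207.] tray [ -1.9 -41.9]
w green 455 [417. 283.] tray [ 49.7 -85.3]
w blue 1196 [312. 333.] tray [  -6.6 -118.1]
```

View pics/w10.png

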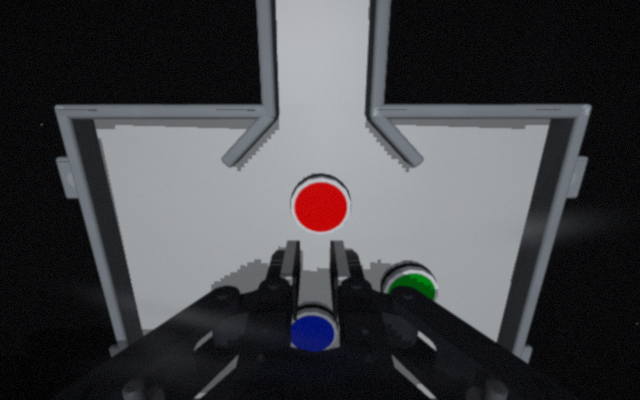

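Run:
```python
from h import *
s=here();m=wm(s)
for k,uv in dict(gL=(236,165),gR=(414,165),cL=(57,107),cR=(590,107),sL=(273,20),sR=(372,20)).items(): print(k,w2t(ray("w",uv,19,m)).round(1))
im=cv2.imread("pics/w10.png")[0:200,200:440]
cv2.imwrite("pics/w10c.png",cv2.convertScaleAbs(cv2.resize(im,None,fx=3.3,fy=3,interpolation=cv2.INTER_CUBIC),alpha=1.5))
```

```text
t 9.15 tray [ -3.2 -73.1] tipz -18.0 a 0.1 rpy [-179.9   -0.    91.8] gap 16.0 F [ 0.2 -1.3  0.1]
gL [-40.  -20.5]
gR [ 40.  -20.6]
cL [-113.6    4.6]
cR [111.7   4.1]
sL [-20.7  36.6]
sR [17.7 36.5]
```

View pics/w10c.png

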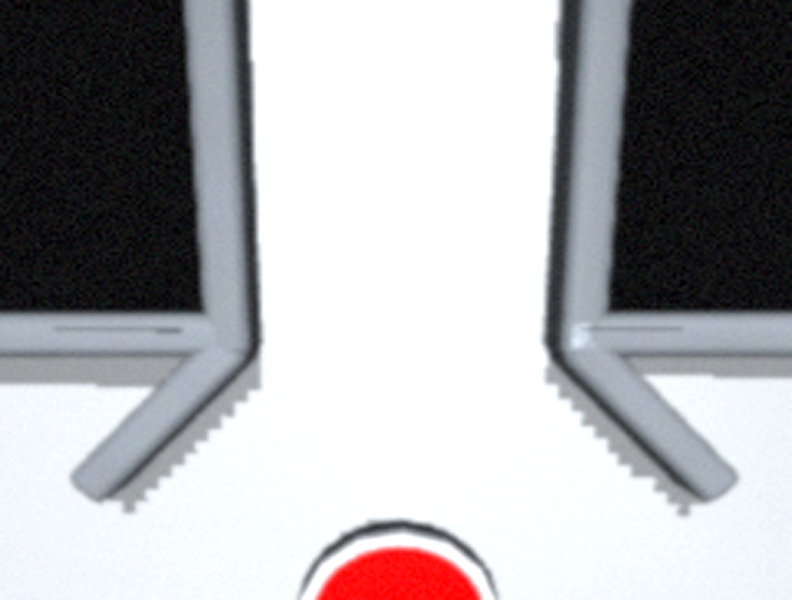

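```bash
python3 -m inch '[[[0,0,-0.3],[0,0,0],0.19],[[0.2,0.2,-0.3],[0,0,0],0.19],[[0.6,0.2,-0.3],[0,0,0],0.19],[[1,0.2,-0.3],[0,0,0],0.19],[[1.4,0.2,-0.3],[0,0,0],0.19],[[1.8,0.2,-0.3],[0,0,0],0.19],[[2.2,0.2,-0.3],[0,0,0],0.19],[[2.6,0.2,-0.3],[0,0,0],0.19],[[3,0.2,-0.3],[0,0,0],0.19],[[3.4,0.2,-0.3],[0,0,0],0.19],[[3.8,0.2,-0.3],[0,0,0],0.19],[[4.2,0.2,-0.3],[0,0,0],0.19],[[4.6,0.2,-0.3],[0,0,0],0.19],[[5,0.2,-0.3],[0,0,0],0.19]]'
python3 - <<'E'
from h import *
m=wlook("11")
E
```

```text
time: 10.55
tool_pos: [528.4, 36.8, -3.0]
tcp_rot: [180.0, 0.0, 91.9]
ft_force: [-0.9, -0.3, -0.0]
finger_gap: 16.1
t 10.55 tray [ -0.7 -22.9] tipz -14.0 a 0.0 rpy [180.    0.   91.9] gap 16.1 F [-0.9 -0.3 -0. ]
w red 1847 [315. 219.] tray [-2.4  0.1]
w green 94 [399. 366.] tray [ 49.3 -96.7]
```

View pics/w11.png

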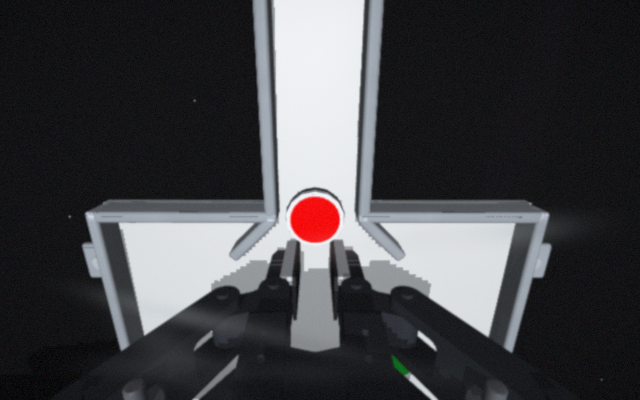

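```bash
python3 -m inch '[[[-0.6,0.1,-0.2],[0,0,0],0.19],[[-0.6,0.1,-0.2],[0,0,0],0],[[-0.6,0.1,-0.2],[0,0,0],0],[[-0.6,0.1,-0.2],[0,0,0],0],[[-0.6,0.1,-0.2],[0,0,0],0]]' 20
python3 - <<'E'
from h import *
m=wlook("12")
E
```

```text
time: 11.1
tool_pos: [529.5, 30.4, -1.0]
tcp_rot: [-180.0, -0.0, 91.9]
ft_force: [0.3, 0.5, 0.3]
finger_gap: 0.0
t 11.1 tray [  0.2 -29.3] tipz -12.0 a 0.0 rpy [-180.    -0.    91.9] gap 0.0 F [0.3 0.5 0.3]
w red 1882 [313. 205.] tray [-2.4  0.7]
w green 101 [406. 338.] tray [ 53.3 -83.7]
```

View pics/w12.png

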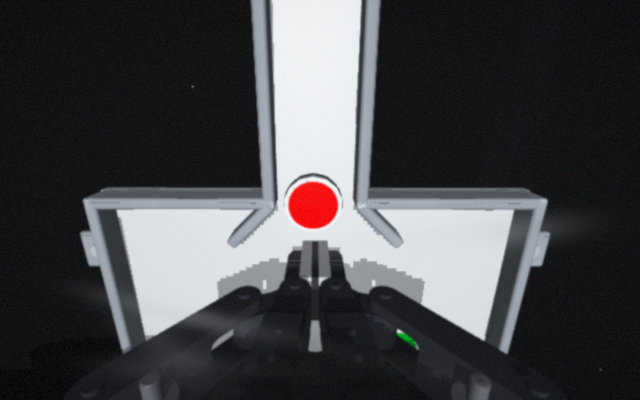

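```bash
python3 -m inch '[[[0.4,0,0],[0,0,0],0],[[0.8,0,0],[0,0,0],0],[[1.1,0,0],[0,0,0],0],[[1.4,0,0],[0,0,0],0],[[1.7,0,0],[0,0,0],0],[[2.0,0,0],[0,0,0],0],[[2.3,0,0],[0,0,0],0],[[2.6,0,0],[0,0,0],0],[[2.6,0,0],[0,0,0],0]]'
python3 - <<'E'
from h import *
m=wlook("13")
E
```

```text
time: 12.05
tool_pos: [528.7, 56.9, -1.0]
tcp_rot: [180.0, -0.0, 91.9]
ft_force: [-0.1, 0.2, 0.1]
finger_gap: 0.4
t 12.05 tray [ 0.3 -2.8] tipz -12.0 a -0.0 rpy [180.   -0.   91.9] gap 0.4 F [-0.1  0.2  0.1]
w red 1834 [313. 213.] tray [-2.4 22.9]
```

View pics/w13.png

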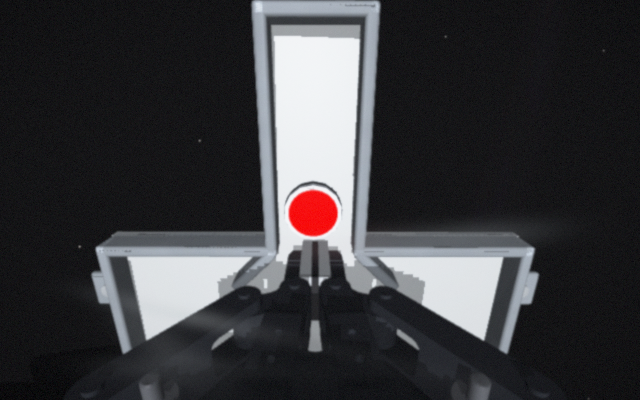

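Red is in the slot at y≈22, seen at (313,213), clear of the guides. Next I'll retract, lift and go behind green.

```bash
python3 -m inch '[[[-0.6,0,0],[0,0,0],0],[[-1.2,0,-1],[0,0,0],0.1],[[-1.2,0,-4.5],[0,0,0],0.19],[[-1.2,0,-4.5],[0,0,0],0.19]]'
python3 - <<'E'
from h import *
go(69.5,-114.6,-43.8,33)
E
```

```text
time: 12.5
tool_pos: [532.9, 43.6, 49.4]
tcp_rot: [179.6, 0.0, 91.8]
ft_force: [2.2, 0.2, 0.2]
finger_gap: 16.2
t 12.5 tray [  4.  -16.2] tipz 38.4 a 0.1 rpy [179.6   0.   91.8] gap 16.2 F [2.2 0.2 0.2]
shift cm [-9.83  6.55  0.59] rot [ 0.007  0.003 -0.765]
```

```bash
python3 -m inch '[[[-2,1.5,0],[0,0,-0.14],0.19],[[-4,3,0],[0,0,-0.28],0.19],[[-6,4.5,0],[0,0,-0.42],0.19],[[-8,5.8,0],[0,0,-0.56],0.19],[[-9.9,6.9,0],[0,0,-0.7],0.19],[[-9.9,6.9,0],[0,0,-0.765],0.19],[[-9.9,6.9,1],[0,0,-0.765],0.19],[[-9.9,6.9,1],[0,0,-0.765],0.19]]'
python3 - <<'E'
from h import *
go(69.5,-114.6,-43.8,-14); m=wlook("14")
E
```

```text
time: 13.3
tool_pos: [600.0, -52.2, 32.3]
tcp_rot: [-179.9, -0.1, 135.6]
ft_force: [-1.1, 0.4, -0.6]
finger_gap: 16.2
t 13.3 tray [  67.9 -114.3] tipz 21.3 a -43.7 rpy [-1.799e+02 -1.000e-01  1.356e+02] gap 16.2 F [-1.1  0.4 -0.6]
shift cm [-0.14  0.1   3.53] rot [-0.001 -0.002 -0.002]
t 13.3 tray [  67.9 -114.3] tipz 21.3 a -43.7 rpy [-1.799e+02 -1.000e-01  1.356e+02] gap 16.2 F [-1.1  0.4 -0.6]
w green 1262 [318. 187.] tray [ 46.7 -91.4]
w blue 1446 [222. 158.] tray [  -7. -118.]
```

View pics/w14.png

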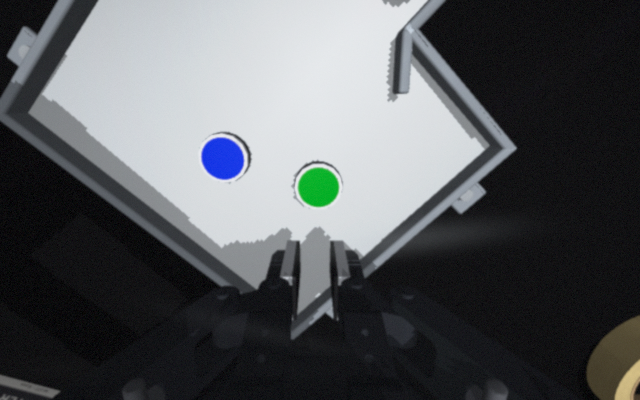

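```bash
python3 -m inch '[[[0,0,1.5],[0,0,0],0.19],[[0,0,2.5],[0,0,0],0.19],[[0,0,3.2],[0,0,0],0.19],[[0,0,3.4],[0,0,0],0.19],[[0,0,3.5],[0,0,0],0.19],[[0.5,0,3.5],[0,0,0],0.19],[[0.9,0,3.5],[0,0,0],0.19],[[1.3,0,3.5],[0,0,0],0.19],[[1.7,0,3.5],[0,0,0],0.19],[[2.1,0,3.5],[0,0,0],0.19]]'
python3 - <<'E'
from h import *
m=wlook("15")
E
```

```text
time: 14.35
tool_pos: [586.2, -37.2, -0.7]
tcp_rot: [180.0, 0.0, 135.7]
ft_force: [-0.8, -0.6, -0.2]
finger_gap: 16.1
t 14.35 tray [ 54.7 -98.8] tipz -11.7 a -43.8 rpy [180.    0.  135.7] gap 16.1 F [-0.8 -0.6 -0.2]
w red 633 [423.   6.] tray [ 4.  16.6]
w green 1710 [315. 218.] tray [ 36.8 -82.6]
w blue 1856 [204. 210.] tray [  -6.9 -118.1]
```

View pics/w15.png

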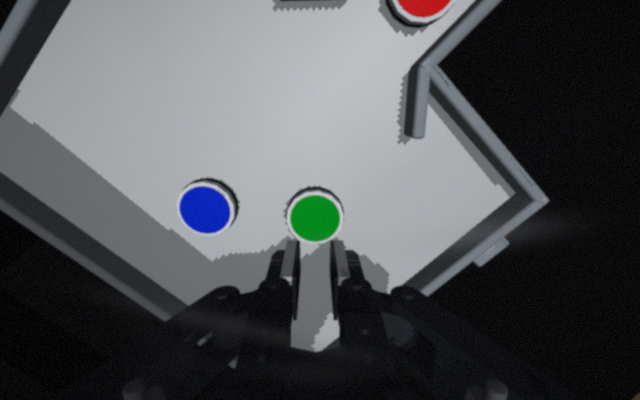

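```bash
python3 -m inch '[[[0.4,0,0.1],[0,0,0],0.19],[[0.8,0,0.2],[0,0,0],0.19],[[1.2,0,0.2],[0,0,0],0.19],[[1.6,0,0.2],[0,0,0],0.19],[[2.0,0,0.2],[0,0,0],0.19],[[2.4,0,0.2],[0,0,0],0.19],[[2.8,0,0.2],[0,0,0],0.19],[[3.2,0,0.2],[0,0,0],0.19],[[3.6,0,0.2],[0,0,0],0.19],[[4.0,0,0.2],[0,0,0],0.19],[[4.4,0,0.2],[0,0,0],0.19],[[4.8,0,0.2],[0,0,0],0.19],[[5.2,0,0.2],[0,0,0],0.19],[[5.5,0,0.2],[0,0,0],0.19],[[5.5,0,0.2],[0,0,0],0.19]]'
python3 - <<'E'
from h import *
m=wlook("16")
E
python3 -m inch '[[[-0.5,0,0],[0,0,0],0.19],[[-1.0,0,0],[0,0,0],0.19],[[-1.0,0,-1],[0,0,0],0.19],[[-1.0,0,-2.2],[0,0,0],0.19],[[-1.0,0,-2.2],[0,0,0],0.19],[[-1.0,0,-2.2],[0,0,0],0.19]]'
python3 - <<'E'
from h import *
go(-0.5,-74,0,11)
E
```

```text
time: 15.9
tool_pos: [546.6, 1.2, -3.1]
tcp_rot: [-180.0, -0.0, 135.7]
ft_force: [0.3, -1.1, -0.3]
finger_gap: 16.3
t 15.9 tray [ 16.3 -59. ] tipz -14.1 a -43.8 rpy [-180.    -0.   135.7] gap 16.3 F [ 0.3 -1.1 -0.3]
w red 2553 [414. 121.] tray [-2.4 23.2]
w green 1766 [315. 219.] tray [ -1.9 -42.4]
w blue 169 [203. 292.] tray [ -16.1 -116.3]
time: 16.55
tool_pos: [554.9, -6.1, 20.0]
tcp_rot: [179.9, 0.1, 135.7]
ft_force: [-1.0, -0.3, -0.9]
finger_gap: 15.9
t 16.55 tray [ 24.4 -66.7] tipz 9.0 a -43.8 rpy [1.799e+02 1.000e-01 1.357e+02] gap 15.9 F [-1.  -0.3 -0.9]
shift cm [ 1.19 -2.3  -0.2 ] rot [0.002 0.001 0.765]
```

View pics/w16.png

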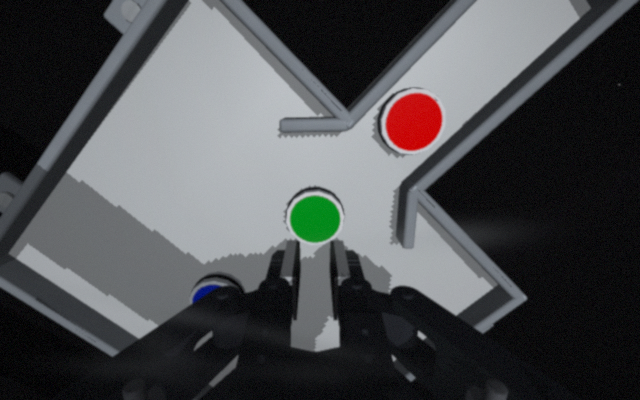

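Green is cradled at (315,219) in front of the gate; red rests in the slot at (414,121).

```bash
python3 -m inch '[[[0.2,-0.4,0],[0,0,0.14],0.19],[[0.4,-0.8,0],[0,0,0.28],0.19],[[0.6,-1.2,0],[0,0,0.42],0.19],[[0.8,-1.6,0],[0,0,0.56],0.19],[[1,-2,0],[0,0,0.7],0.19],[[1.2,-2.3,0],[0,0,0.765],0.19],[[1.2,-2.3,0],[0,0,0.765],0.19],[[1.2,-2.3,1.2],[0,0,0.765],0.19],[[1.2,-2.3,2.0],[0,0,0.765],0.19],[[1.2,-2.3,2.2],[0,0,0.765],0.19],[[1.2,-2.3,2.2],[0,0,0.765],0.19]]'
python3 - <<'E'
from h import *
m=wlook("17")
E
```

```text
time: 17.65
tool_pos: [528.5, -14.0, -4.2]
tcp_rot: [-179.9, -0.0, 91.9]
ft_force: [0.5, -0.4, -0.7]
finger_gap: 16.2
t 17.65 tray [ -2.2 -73.7] tipz -15.2 a -0.0 rpy [-179.9   -0.    91.9] gap 16.2 F [ 0.5 -0.4 -0.7]
w red 3107 [318.  58.] tray [-2.3 23.3]
w green 1886 [319. 204.] tray [ -1.9 -42.3]
w blue 1127 [310. 329.] tray [  -6.2 -118.3]
```

View pics/w17.png

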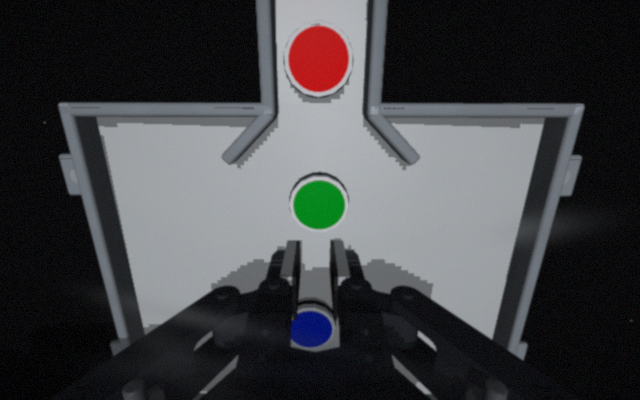

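```bash
python3 -m inch '[[[0.3,0.1,-0.1],[0,0,0],0.19],[[0.7,0.2,-0.1],[0,0,0],0.19],[[1.1,0.2,-0.1],[0,0,0],0.19],[[1.5,0.2,-0.1],[0,0,0],0.19],[[1.9,0.2,-0.1],[0,0,0],0.19],[[2.3,0.2,-0.1],[0,0,0],0.19],[[2.7,0.2,-0.1],[0,0,0],0.19],[[3.1,0.2,-0.1],[0,0,0],0.19],[[3.5,0.2,-0.1],[0,0,0],0.19],[[3.9,0.2,-0.1],[0,0,0],0.19],[[4.3,0.2,-0.1],[0,0,0],0.19],[[4.7,0.2,-0.1],[0,0,0],0.19],[[5.0,0.2,-0.1],[0,0,0],0.19],[[4.4,0.2,-0.3],[0,0,0],0.19],[[4.4,0.2,-0.3],[0,0,0],0],[[4.4,0.2,-0.3],[0,0,0],0],[[4.4,0.2,-0.3],[0,0,0],0],[[4.4,0.2,-0.3],[0,0,0],0]]'
python3 - <<'E'
from h import *
m=wlook("18")
E
```

```text
time: 19.5
tool_pos: [529.9, 29.8, -0.0]
tcp_rot: [-180.0, -0.0, 91.9]
ft_force: [0.5, -0.2, -0.2]
finger_gap: 0.1
t 19.5 tray [  0.6 -29.9] tipz -11.0 a 0.0 rpy [-180.    -0.    91.9] gap 0.1 F [ 0.5 -0.2 -0.2]
w red 2262 [312. 146.] tray [-2.5 29.7]
w green 1824 [315. 205.] tray [-1.  -0.4]
```

View pics/w18.png

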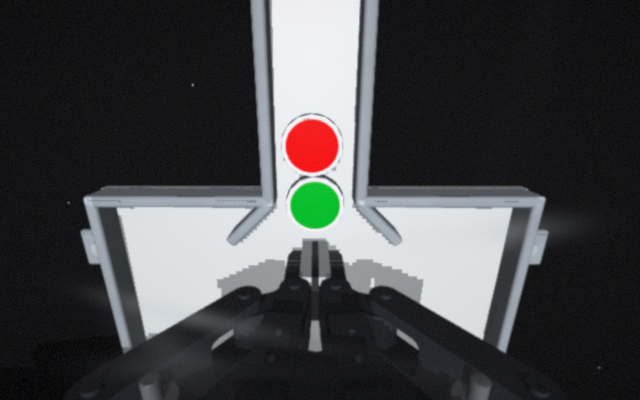

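```bash
python3 -m inch '[[[0.4,0,0.1],[0,0,0],0],[[0.8,0,0.1],[0,0,0],0],[[1.1,0,0.1],[0,0,0],0],[[1.4,0,0.1],[0,0,0],0],[[1.7,0,0.1],[0,0,0],0],[[2.0,0,0.1],[0,0,0],0],[[2.3,0,0.1],[0,0,0],0],[[2.6,0,0.1],[0,0,0],0],[[2.6,0,0.1],[0,0,0],0]]'
python3 - <<'E'
from h import *
m=wlook("19")
E
python3 -m inch '[[[-0.6,0,0],[0,0,0],0],[[-1.2,0,-0.5],[0,0,0],0.1],[[-1.2,0,-2.5],[0,0,0],0.19],[[-1.2,0,-4.5],[0,0,0],0.19],[[-1.2,0,-4.5],[0,0,0],0.19],[[-1.2,0,-4.5],[0,0,0],0.19]]'
python3 - <<'E'
from h import *
go(-6,-149,0,33)
E
```

```text
time: 20.45
tool_pos: [529.1, 56.3, -1.0]
tcp_rot: [-180.0, -0.0, 91.9]
ft_force: [0.3, -0.0, 0.6]
finger_gap: 0.1
t 20.45 tray [ 0.7 -3.5] tipz -12.0 a -0.0 rpy [-180.    -0.    91.9] gap 0.1 F [ 0.3 -0.   0.6]
w red 2214 [311. 154.] tray [-2.9 52.3]
w green 1802 [314. 213.] tray [-1.2 22.3]
time: 21.1
tool_pos: [530.1, 43.4, 44.5]
tcp_rot: [179.9, 0.0, 91.9]
ft_force: [0.1, -0.3, -0.4]
finger_gap: 16.3
t 21.1 tray [  1.3 -16.4] tipz 33.5 a 0.0 rpy [179.9   0.   91.9] gap 16.3 F [ 0.1 -0.3 -0.4]
shift cm [-13.26  -0.72   0.05] rot [ 0.002  0.    -0.001]
```

View pics/w19.png

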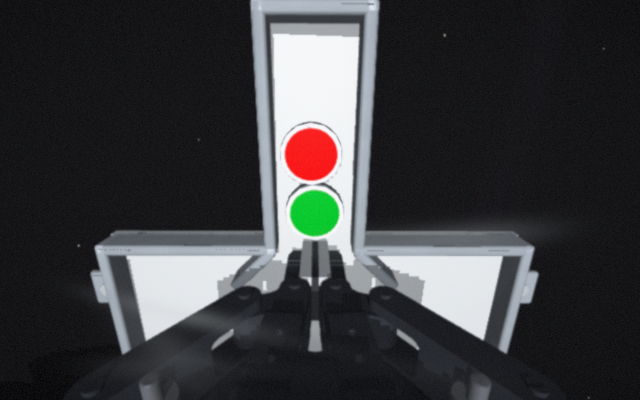

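```bash
python3 -m inch '[[[-3,-0.2,0],[0,0,0],0.19],[[-6,-0.4,0],[0,0,0],0.19],[[-9,-0.6,0],[0,0,0],0.19],[[-11.5,-0.7,0],[0,0,0],0.19],[[-13.3,-0.8,0],[0,0,0],0.19],[[-13.3,-0.8,1.5],[0,0,0],0.19],[[-13.3,-0.8,3],[0,0,0],0.19],[[-13.3,-0.8,3.5],[0,0,0],0.19],[[-13.3,-0.8,3.5],[0,0,0],0.19]]'
python3 - <<'E'
from h import *
m=wlook("20")
E
```

```text
time: 22.0
tool_pos: [523.9, -87.9, 6.5]
tcp_rot: [-179.8, -0.1, 92.0]
ft_force: [-0.4, 0.6, -1.0]
finger_gap: 16.0
t 22.0 tray [  -9.3 -147.4] tipz -4.5 a -0.1 rpy [-1.798e+02 -1.000e-01  9.200e+01] gap 16.0 F [-0.4  0.6 -1. ]
w blue 1704 [323. 201.] tray [  -6.7 -117.9]
```

View pics/w20.png

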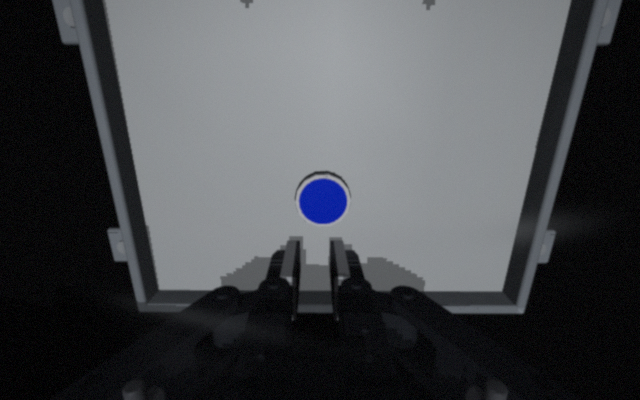

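```bash
python3 -m inch '[[[0,0.1,0.5],[0,0,0],0.19],[[0,0.2,0.9],[0,0,0],0.19],[[0.3,0.2,1.0],[0,0,0],0.19],[[0.7,0.2,1],[0,0,0],0.19],[[1.1,0.2,1],[0,0,0],0.19],[[1.5,0.2,1],[0,0,0],0.19],[[1.9,0.2,1],[0,0,0],0.19],[[2.3,0.2,1],[0,0,0],0.19],[[2.7,0.2,1],[0,0,0],0.19]]'
python3 - <<'E'
from h import *
m=wlook("21")
E
```

```text
time: 22.95
tool_pos: [527.1, -61.9, -0.9]
tcp_rot: [180.0, 0.0, 91.9]
ft_force: [0.4, -0.6, 0.7]
finger_gap: 16.0
t 22.95 tray [  -5.3 -121.5] tipz -11.9 a 0.0 rpy [180.    0.   91.9] gap 16.0 F [ 0.4 -0.6  0.7]
w blue 1766 [315. 218.] tray [ -6.9 -98.7]
```

View pics/w21.png

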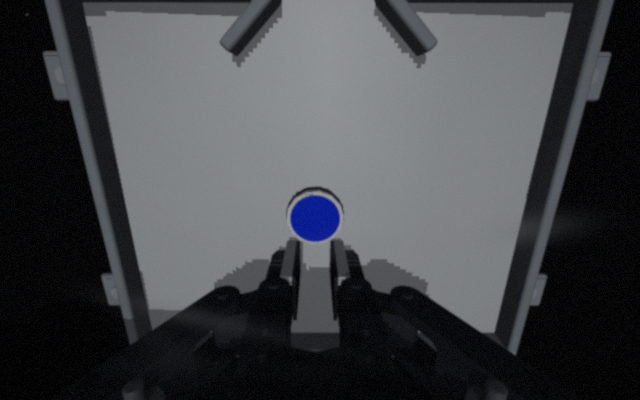

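```bash
python3 -m inch '[[[0.4,0,0.1],[0,0,0],0.19],[[0.9,0.05,0.2],[0,0,0],0.19],[[1.4,0.1,0.2],[0,0,0],0.19],[[1.9,0.15,0.2],[0,0,0],0.19],[[2.4,0.2,0.2],[0,0,0],0.19],[[2.9,0.25,0.2],[0,0,0],0.19],[[3.4,0.3,0.2],[0,0,0],0.19],[[3.9,0.35,0.2],[0,0,0],0.19],[[4.4,0.4,0.2],[0,0,0],0.19],[[4.9,0.45,0.2],[0,0,0],0.19],[[5.4,0.5,0.2],[0,0,0],0.19],[[5.8,0.5,0.2],[0,0,0],0.19],[[6.2,0.5,0.2],[0,0,0],0.19],[[6.6,0.5,0.2],[0,0,0],0.19]]'
python3 - <<'E'
from h import *
m=wlook("22")
E
```

```text
time: 24.4
tool_pos: [529.8, 4.2, -3.0]
tcp_rot: [-180.0, 0.0, 91.9]
ft_force: [-0.8, -0.1, 0.0]
finger_gap: 16.2
t 24.4 tray [ -0.3 -55.6] tipz -14.0 a 0.0 rpy [-180.     0.    91.9] gap 16.2 F [-0.8 -0.1  0. ]
w red 3243 [312.  30.] tray [-2.9 52.3]
w green 2623 [316. 105.] tray [-1.1 22.5]
w blue 1871 [315. 219.] tray [ -2.  -32.6]
```

View pics/w22.png

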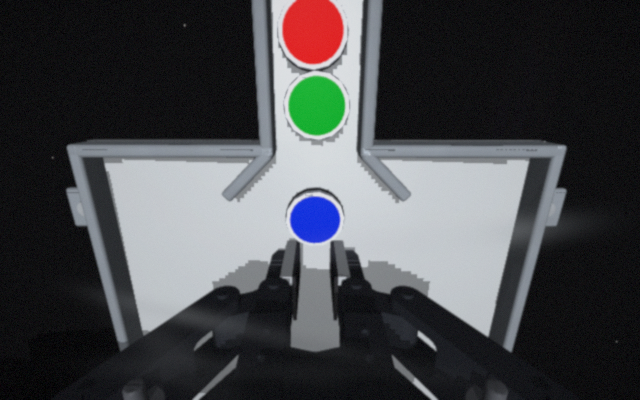

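```bash
python3 -m inch '[[[0.4,0,0],[0,0,0],0.19],[[0.8,0,0],[0,0,0],0.19],[[1.2,0.1,0],[0,0,0],0.19],[[1.6,0.1,0],[0,0,0],0.19],[[2.0,0.1,0],[0,0,0],0.19],[[2.4,0.1,0],[0,0,0],0.19],[[2.8,0.1,0],[0,0,0],0.19],[[3.2,0.1,0],[0,0,0],0.19],[[2.6,0.1,-0.2],[0,0,0],0.19],[[2.6,0.1,-0.2],[0,0,0],0],[[2.6,0.1,-0.2],[0,0,0],0],[[2.6,0.1,-0.2],[0,0,0],0],[[2.6,0.1,-0.2],[0,0,0],0]]'
python3 - <<'E'
from h import *
m=wlook("23")
E
```

```text
time: 25.75
tool_pos: [530.0, 29.8, -1.0]
tcp_rot: [180.0, -0.0, 91.9]
ft_force: [0.2, 0.8, -0.2]
finger_gap: 0.3
t 25.75 tray [  0.7 -30. ] tipz -12.0 a 0.0 rpy [180.   -0.   91.9] gap 0.3 F [ 0.2  0.8 -0.2]
w red 2817 [310.  76.] tray [-3.  60.2]
w green 2254 [314. 145.] tray [-1.2 30. ]
w blue 1879 [314. 205.] tray [-1.  -0.1]
```

View pics/w23.png

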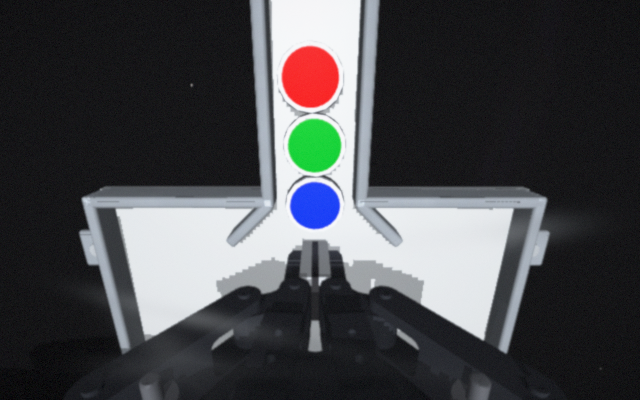

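```bash
python3 -m inch '[[[0.4,0,0],[0,0,0],0],[[0.8,0,0],[0,0,0],0],[[1.1,0,0],[0,0,0],0],[[1.4,0,0],[0,0,0],0],[[1.7,0,0],[0,0,0],0],[[2.0,0,0],[0,0,0],0],[[2.3,0,0],[0,0,0],0],[[2.6,0,0],[0,0,0],0],[[2.8,0,0],[0,0,0],0],[[2.8,0,0],[0,0,0],0]]'
python3 - <<'E'
from h import *
m=wlook("24")
E
python3 -m inch '[[[-0.6,0,0],[0,0,0],0],[[-1.2,0,-0.5],[0,0,0],0],[[-1.2,0,-2.5],[0,0,0],0],[[-1.2,0,-5],[0,0,0],0],[[-1.2,0,-8],[0,0,0],0],[[-1.2,0,-10],[0,0,0],0],[[-1.2,0,-10],[0,0,0],0],[[-1.2,0,-10],[0,0,0],0],[[-1.2,0,-10],[0,0,0],0]]'
python3 - <<'E'
from h import *
m=wlook("25"); look("25")
E
```

```text
time: 26.8
tool_pos: [529.0, 58.2, -1.0]
tcp_rot: [180.0, -0.0, 91.9]
ft_force: [0.8, 0.5, -0.6]
finger_gap: -0.0
t 26.8 tray [ 0.7 -1.6] tipz -12.0 a -0.0 rpy [180.   -0.   91.9] gap -0.0 F [ 0.8  0.5 -0.6]
w red 2716 [309.  87.] tray [-3.7 84.2]
w green 2193 [314. 154.] tray [-1.2 54.2]
w blue 1827 [314. 213.] tray [-1. 24.]
time: 27.75
tool_pos: [528.5, 45.6, 97.6]
tcp_rot: [-179.9, -0.0, 91.9]
ft_force: [-0.6, -1.1, -0.4]
finger_gap: -0.2
t 27.75 tray [ -0.3 -14.1] tipz 86.6 a 0.0 rpy [-179.9   -0.    91.9] gap -0.2 F [-0.6 -1.1 -0.4]
w red 959 [313.  76.] tray [-3.7 84.2]
w green 823 [316. 117.] tray [-1.2 54.2]
w blue 750 [316. 155.] tray [-1.  24.1]
top red 67 tray [-2.8 85.3]
top green 57 tray [-0.8 55.5]
top blue 9 tray [-9.  29.4]
side red 67 tray [-1.6 83.3]
side green 53 tray [ 1.3 53.8]
side blue 66 tray [ 2.3 24.2]
```

View pics/w25.png

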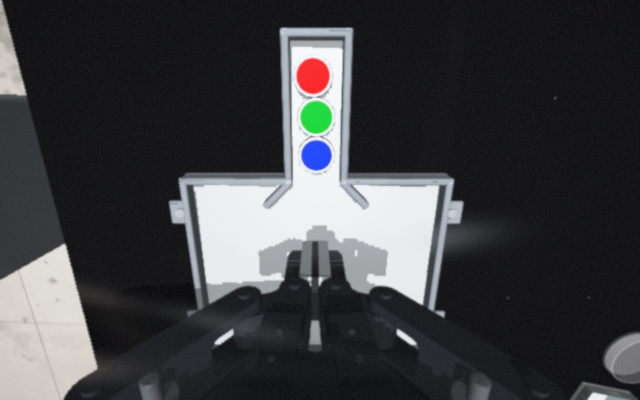

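View pics/side25.png

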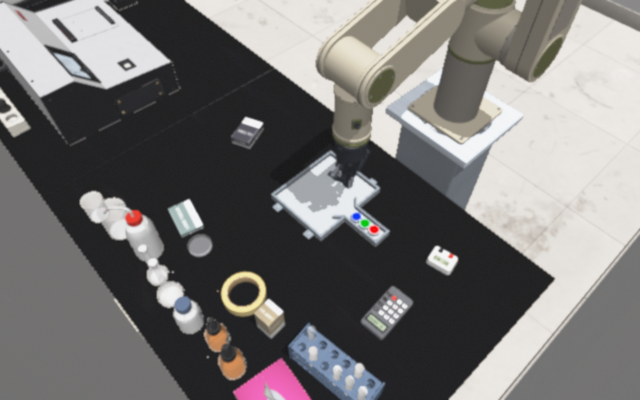

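Red (313,76), green (316,117) and blue (316,155) lie flat in a row in the slot. The arm is clear, and in the side view the timer, calculator and carton are where they started. I'm handing in now.

```bash
python3 -c "
from h import *
print(r.hand_in())"
```

```text
the job is handed in; nothing more can be done
None
```

I swept the filters into the slot one at a time: red, then green, then blue. The job was handed in at about 28 s, and no verdict was reported.

**Method:** I pushed each filter across the tray with the two open fingertips as a cradle. The last stretch through the gate was done with the fingers shut.

**Last checks (wrist camera):**

| Filter | Distance past gate | Sideways offset | Allowed distance |
|---|---|---|---|
| Red | 84 mm | -4 mm | 64–100 mm |
| Green | 54 mm | -1 mm | 36–71 mm |
| Blue | 24 mm | -1 mm | 12–43 mm |

- **Agreement:** The side camera agreed to within about 3.5 mm. The top camera agreed on red and green, but the arm mostly hid blue from it, so its blue reading can't be used.
- **Flatness and clearance:** All three looked flat and at rest. The arm was lifted clear, with the wrist force near zero.
- **Timer, calculator and carton:** They looked unmoved in the last side picture. I judged that by eye and did not measure it.

**What disagreed or went wrong:**
- **Fingertip position:** The tips were not 11 mm ahead of the TCP as stated. They reached the floor with the TCP about 12 mm below them.
- **First sweep:** Because of that, the first sweep passed over red without touching it.
- **Floor contact:** While finding the right height, the fingertips pressed on the tray floor twice, with about 30 N and then 10 N. The filters did not move. I took the first contact to be the floor from the force and torque readings, not from seeing it.

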